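# Assemble the stacking jar on the banding wheel

### The job

Build the unglazed stacking jar in the middle of the round banding wheel, working from the bottom up: first the deep tier, then the middle tier, then the shallow tier, and last the lid, each fully seated with its foot down in the piece below. Leave the finished jar standing upright and untouched, and do not shift the water tub, the spray bottle or the brush.

Things in the scene. Friction and masses are not known exactly. Their poses are not given: they have to be found in the camera images.
- deep_tier: Deep tier, 66 mm high, inside undivided. Loose pale biscuit clay cup, 140 g, upright, any yaw. Origin: centre of underside, z up. Solid foot 8 mm high, 42 mm across (34 at the bottom), then a straight body 60 mm across, 58 mm high, open on top: bore 50 mm, wall 5 mm. The next piece's foot enters it with 4 mm play all round and its body rests on the rim, its origin 58 mm above this one's.
- middle_tier: Middle tier, 54 mm high, inside halved by one partition. Loose pale biscuit clay cup, 125 g, upright, any yaw. Origin: centre of underside, z up. Solid foot 8 mm high, 42 mm across (34 at the bottom), then a straight body 60 mm across, 46 mm high, open on top: bore 50 mm, wall 5 mm. The next piece's foot enters it with 4 mm play all round and its body rests on the rim, its origin 46 mm above this one's.
- shallow_tier: Shallow tier, 42 mm high, inside quartered by a cross. Loose pale biscuit clay cup, 110 g, upright, any yaw. Origin: centre of underside, z up. Solid foot 8 mm high, 42 mm across (34 at the bottom), then a straight body 60 mm across, 34 mm high, open on top: bore 50 mm, wall 5 mm. The next piece's foot enters it with 4 mm play all round and its body rests on the rim, its origin 34 mm above this one's.
- jar_lid: The jar's lid, loose, pale biscuit clay, 90 g, upright. Origin: centre of underside, z up. Same foot as the tiers (8 mm high, 42 mm across, 34 at the bottom), then a disc 60 mm across and 8 mm thick, then in its centre a round straight knob 21 mm across and 28 mm high, from 16 to 44 mm above the origin.
- wheel_top (a point): Centre of the top face of the banding wheel, z up: a round aluminium turntable 160 mm across with two thin concentric rings on it (radius 45 and 65 mm), its flat top 50 mm above the table, on a dark round foot. Fixed and locked: it neither shifts nor turns.
- slab: A square white plaster slab, 140 by 140 mm, 30 mm high, fixed; origin at the centre of its underside. Not used in this job.
- tub: A white round open plastic water tub, 90 mm across and 65 mm high, loose; origin at the centre of its underside. A bystander, not to be disturbed.
- spray: A white spray bottle with a grey trigger head, loose, 72 mm across and about 190 mm high, standing upright; origin at the centre of its underside. A bystander, not to be disturbed.
- brush: A brush with a handle, 200 mm long, lying loose on the table, its length along its own x; origin at mid-length on its underside. A bystander, not to be disturbed.
Mind the look-alikes: they are no part of the job. Leave any red look-alike of the shallow_tier alone.

How it is judged:
By the outcome, as a careful person would: the job done as asked, in the order asked, and still so for the second after the job is handed in, with the robot touching nothing.
It also fails if it takes over 125 s, if anything falls off the work surface, if the arm or the gripper's body presses on something with over 40 N, if the wrist force passes 120 N, or if a joint passes its speed limit or range.

### The arm

A 7-joint arm with a two-finger parallel gripper is mounted at the origin on the work surface. World frame = base frame: x ahead of the robot, y to its left, z up, the work surface at z = 0. Lengths are in m, angles in degrees, forces in N, time in s.
With the tool pointing down it reaches from about 0.425 to 0.875 m from the base axis. Payload 4.7 kg.
Tool frame: the origin (TCP) lies midway between the tips of the shut fingers; the grasp point (between the pads) lies 19 mm behind it (env.tcp_to_grasp is the distance from the TCP to the grasp point, in m); z points along the fingers, x is the direction in which the jaws open and shut, and the axes are right-handed (so a half turn about z gives the same grasp; the last joint's range is limited). The gripper opens to 87 mm and grips with 3 to 60 N. Pads are 19 mm wide; open, the fingers measure 117 mm over their backs; the gripper's body (75 mm by 190 mm) begins 51 mm behind the grasp point.
Start: joints at [-68.348, 18.392, -4.016, 83.108, 1.295, 78.541, -3.26], TCP at [0.231, 0.607, 0.183] pointing down, gripper open.
Joint ranges: [-163.93, 163.93], [-17.29, 119.83], [-79.2, 71.16], [3.27, 140.29], [-89.18, 269.18], [5.43, 117.66], [-154.24, 154.24]. Speed limits (degrees/s): [147.25, 147.25, 180, 180, 180, 180, 180].

### API

Orientations are given as [roll, pitch, yaw] about the fixed x, y, z axes, in that order (R = Rz(yaw) Ry(pitch) Rx(roll)).
In Python, from cell import env, viewer gives the robot as it stands.
- The arm moves only by the shell command python3 -m pendant 'ROWS' [OPENING] [FORCE]. ROWS is JSON, a list of rows, each a list of 6 numbers: the shift along the tool's x, y, z each as a share of 0.1 m, from -1 to 1, then the turn, a rotation vector about the tool's x, y, z each as a share of 90 degrees, from -1 to 1. A call has exactly 8 rows; each row is the pose to reach, as a shift and turn from the pose commanded when the call began, along the tool's axes at that moment; what a row does not reach only later rows make up. A row lasts 1/8 s, in which the tool goes at most 62.5 mm and 10.7 degrees, less where a joint would pass 70% of its speed; a pose out of reach is approached as far as the arm can. A call with a number of a shift or a turn outside -1 to 1 is refused whole. A call with a gripper value outside its range is refused whole. OPENING is the finger opening in mm, from 0 to 87, set as the call begins (- or left out, the last holds). The fingers move at their own pace and stop on an object; FORCE is the grip in N (left out, the last holds). Time passes only in rows, so rows that repeat a pose let the fingers close, or fill a call up. It gives the time, the measured TCP pose, the force and the opening at its end, in the units of the state.
- env.get_obs(): the state, without advancing time (a new reading comes with each control period).
- viewer.read_camera(name): name is "side" or "top" or "wrist"; returns a dict with "frame" (384x512x3 uint8, red, green, blue), "fx", "fy", "cx", "cy" (pixels), "k1" (the pictures are not rectified: a ray, as slopes to the right and down, at radius r is drawn at 1 + k1 r^2 times it, then the intrinsics apply), "view" (4x4, takes a point from world to camera coordinates); the wrist camera has in their place "hand_eye" (4x4, takes a point from camera to tool coordinates, whose origin is the TCP and whose axes are the tool frame's). Camera axes: x right, y down, z forward; pixel columns grow to the right and rows downward; lengths in m; the calibration is good to about 2 mm. A picture is of the moment at which its call begins: read the wrist's pose just before it. There is no depth.
- env.sign_off(): hands the job in, once; it reports no verdict.
The state is a dict: "time_s": time; "qpos": joint angles; "joint_velocities": joint speeds; "effort": joint torques, N m; "tool_pos": TCP position; "tool_rot": TCP orientation; "force": force on the tool from outside, world axes, zero at the start; "wrist_torque": the same for the moment, N m; "grip_width": finger opening in m.
Only numpy, scipy, OpenCV 4.12 (cv2) and the standard library are available. Lean on these libraries where they do the work, as an engineer would, in place of code of your own. Each camera call takes 0.05 s, during which the arm holds its last target.

## Working session

There is one attempt and no reset: what is moved stays moved. The work goes in short steps, Python scripts to look and compute and a shell command to move; the robot and the scene stay as the last step left them, time stands still between calls to the robot, and variables do not carry over. Pictures are saved under pics/ and viewed, and the job is handed in when it is done.

```bash
ls; mkdir -p pics
python3 - <<'E'
from cell import env, viewer
import cv2
o=env.get_obs(); print({k:o[k] for k in o})
print(env.tcp_to_grasp)
for n in ["side","top","wrist"]:
    c=viewer.read_camera(n); cv2.imwrite(f"pics/a_{n}.png",c["frame"][:,:,::-1]); print(n,{k:c[k] for k in c if k!="frame"})
E
```

```text
pics
{'time_s': 0.0, 'qpos': array([-68.34599937,  18.43718465,  -4.01567263,  83.17545806,
         1.29547443,  78.54011844,  -3.26053883]), 'joint_velocities': array([ 0.02434909, -0.01570404, -0.1007194 , -0.03064128, -0.07337516,
        0.02963665,  0.06283856]), 'effort': array([ 3.26587924e-04, -4.91282916e+01, -4.03997898e-01, -3.12536466e+01,
       -6.40934589e-02,  4.35192743e-02,  1.79311501e-04]), 'tool_pos': array([0.23113828, 0.60684362, 0.18197798]), 'tool_rot': array([1.79993799e+02, 1.07490833e-01, 6.91554452e+01]), 'force': array([-0.26150476, -0.52314722,  0.36025331]), 'wrist_torque': array([-0.04565668, -0.00997223,  0.04135611]), 'grip_width': 0.087089899509924}
0.0187
side {'fx': 434.2826121355132, 'fy': 434.2826121355132, 'cx': 252.99244980403014, 'cy': 197.6971228477679, 'k1': -0.08193829023965812, 'view': array([[ 0.95244799, -0.30444634,  0.01245966, -0.55054131],
       [-0.18329376, -0.60513364, -0.77473652,  0.14195005],
       [ 0.24340546,  0.73561246, -0.63216144,  1.03800888],
       [ 0.        ,  0.        ,  0.        ,  1.        ]])}
top {'fx'
[... 169 characters left out ...]
0.01736736, -0.03655463],
       [-0.99736426, -0.02301163, -0.06881133,  0.57901622],
       [ 0.06918415, -0.01581701, -0.99747851,  1.11188534],
       [ 0.        ,  0.        ,  0.        ,  1.        ]])}
wrist {'fx': 279.38561195180165, 'fy': 279.38561195180165, 'cx': 256.8261632132012, 'cy': 193.6723166074455, 'k1': -0.0664141394803465, 'hand_eye': array([[ 9.99999714e-01, -5.82755413e-04,  4.81483054e-04,
        -1.98040074e-04],
       [ 4.49350113e-04,  9.70449110e-01,  2.41305455e-01,
        -6.57469272e-02],
       [-6.07876861e-04, -2.41305169e-01,  9.70449095e-01,
        -2.01935864e-01],
       [ 0.00000000e+00,  0.00000000e+00,  0.00000000e+00,
         1.00000000e+00]])}
```

View pics/a_top.png

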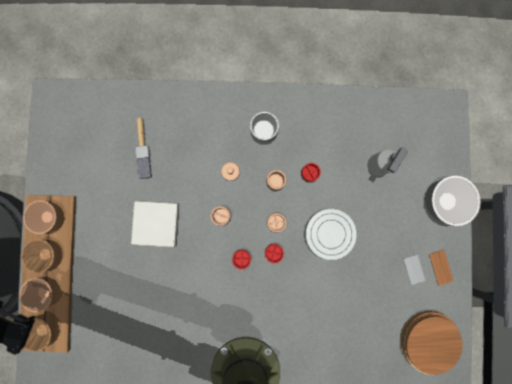

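View pics/a_side.png

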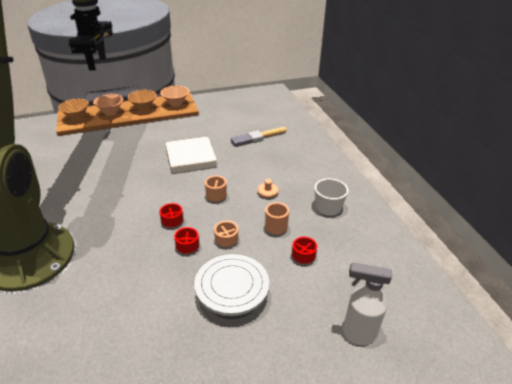

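View pics/a_wrist.png

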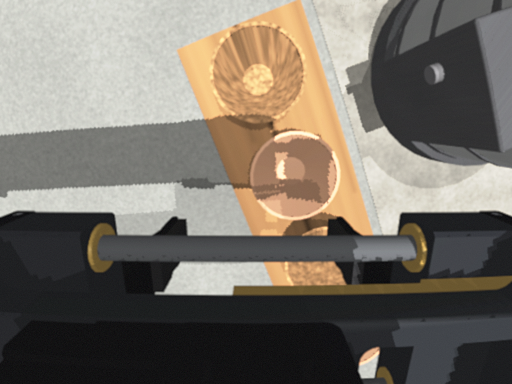

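The top view shows four clay pieces: lid (230,171), deep candidate (276,180), a two-part cup (220,215), a four-part cup (276,222). There are three red look-alikes at (311,172), (241,259) and (274,253), and the wheel is at (330,233). I'll enlarge and measure.

```bash
cat > h.py <<'E'
import numpy as np, cv2
from cell import env, viewer
from scipy.spatial.transform import Rotation as R
def cam(n):
    o=env.get_obs() if n=="wrist" else None
    c=viewer.read_camera(n)
    if n=="wrist":
        T=np.eye(4); T[:3,:3]=R.from_euler('xyz',o['tool_rot'],degrees=True).as_matrix(); T[:3,3]=o['tool_pos']
        c['c2w']=T@c['hand_eye']
    else: c['c2w']=np.linalg.inv(c['view'])
    c['K']=np.array([[c['fx'],0,c['cx']],[0,c['fy'],c['cy']],[0,0,1]]); c['D']=np.array([c['k1'],0,0,0.])
    return c
def ray(c,uv):
    p=cv2.undistortPoints(np.array(uv,float).reshape(-1,1,2),c['K'],c['D']).reshape(-1,2)
    d=np.c_[p,np.ones(len(p))]@c['c2w'][:3,:3].T
    return c['c2w'][:3,3],d
def plane(c,uv,z):
    o,d=ray(c,uv); return o+d*((z-o[2])/d[:,2])[:,None]
def proj(c,P):
    w=np.linalg.inv(c['c2w']); r=cv2.Rodrigues(w[:3,:3])[0]
    return cv2.projectPoints(np.array(P,float).reshape(-1,1,3),r,w[:3,3],c['K'],c['D'])[0].reshape(-1,2)
def clay(f):
    h=cv2.cvtColor(f,cv2.COLOR_RGB2HSV)
    return ((h[...,0]>5)&(h[...,0]<22)&(h[...,1]>70)&(h[...,2]>90)).astype(np.uint8)
E
python3 - <<'E'
from h import *
for n,(x0,y0,x1,y1) in dict(top=(190,100,420,275),side=(140,140,340,330)).items():
    c=cam(n); f=c['frame']
    s=min(800/(x1-x0),600/(y1-y0)); cv2.imwrite(f"pics/b_{n}.png",cv2.resize(f[y0:y1,x0:x1,::-1],None,fx=s,fy=s,interpolation=cv2.INTER_CUBIC))
    k,l,st,ce=cv2.connectedComponentsWithStats(clay(f))
    for i in range(1,k):
        if st[i,4]>60 and x0<ce[i][0]<x1 and y0<ce[i][1]<y1: print(n,st[i],ce[i].round(1), plane(c,ce[i],.05).round(4))
E
```

```text
top [222 163  17  17 245] [230.1 171.1] [[0.6362 0.0603 0.05  ]]
top [267 171  19  19 286] [275.9 179.8] [[ 0.612  -0.0843  0.05  ]]
top [211 207  19  18 281] [220.3 215.5] [[0.4963 0.087  0.05  ]]
top [267 213  19  19 269] [276.1 222.1] [[ 0.4794 -0.0875  0.05  ]]
side [205 175  22  27 495] [215.5 187.9] [[0.4917 0.0655 0.05  ]]
side [257 179  22  19 290] [267.6 189.1] [[0.625  0.0195 0.05  ]]
side [265 202  24  33 681] [276.3 217.8] [[ 0.6077 -0.0963  0.05  ]]
side [214 220  25  27 549] [225.8 233.1] [[ 0.473  -0.1129  0.05  ]]
```

View pics/b_top.png

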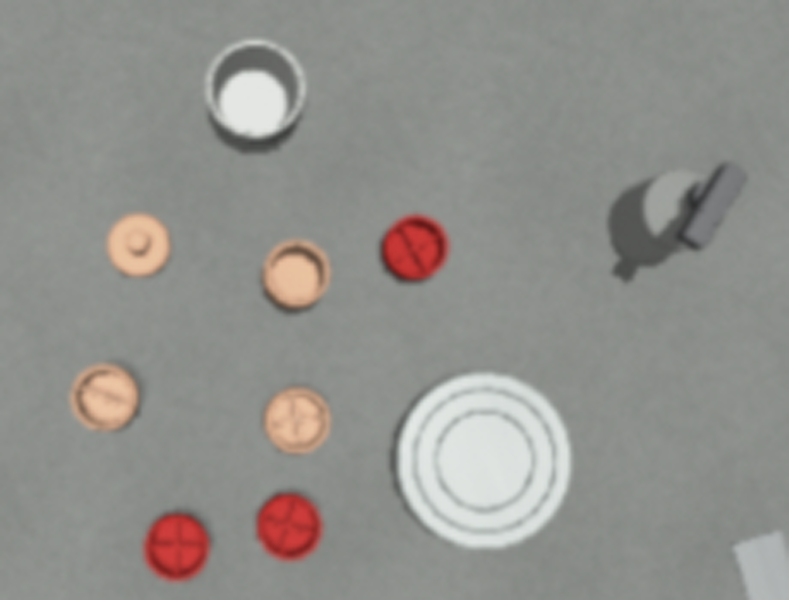

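View pics/b_side.png

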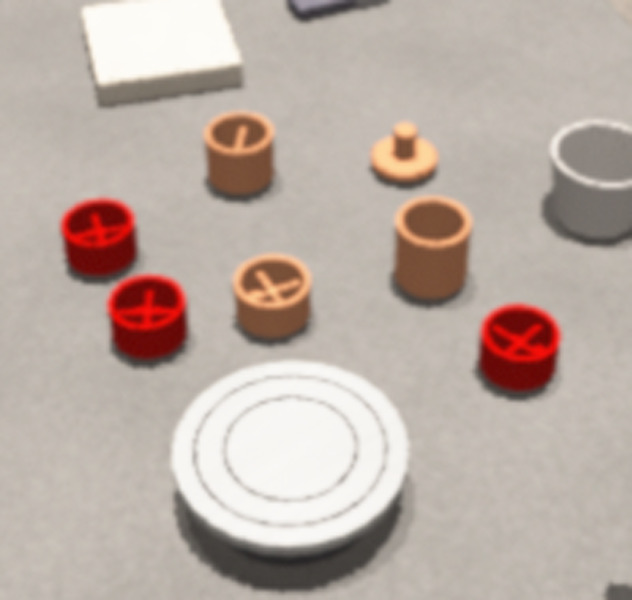

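The identification is clear. The deep tier is the tallest and undivided, top pixel (276,180). The middle tier has one partition, (220,215). The shallow tier is the clay cup with a cross, (276,222), and the other crosses are red. The lid is at (230,171). Next I'll measure them and start the arm over.

```bash
cat >> h.py <<'E'
def ell(m,box):
    x0,y0,x1,y1=box; mm=np.zeros_like(m); mm[y0:y1,x0:x1]=m[y0:y1,x0:x1]
    cs=cv2.findContours(mm,cv2.RETR_EXTERNAL,cv2.CHAIN_APPROX_NONE)[0]; return max(cs,key=cv2.contourArea).reshape(-1,2)
def fitc(P):
    A=np.c_[2*P[:,:2],np.ones(len(P))]; s=np.linalg.lstsq(A,(P[:,:2]**2).sum(1),rcond=None)[0]
    return s[:2],np.sqrt(s[2]+s[0]**2+s[1]**2)
E
python3 - <<'E'
from h import *
c=cam('top'); f=c['frame']; h=cv2.cvtColor(f,cv2.COLOR_RGB2HSV)
m=clay(f)
for n,box,z in [('deep',(260,165,292,197),.066),('mid',(205,200,235,230),.054),('shal',(262,208,290,236),.042),('lid',(216,157,244,184),.016)]:
    p=ell(m,box); q,r=fitc(plane(c,p,z)); print(n,q.round(4),r.round(4))
red=((f[...,0]>90)&(f[...,1]<60)).astype(np.uint8)
for n,box,z in [('r1',(295,155,330,190),.042),('r2',(228,245,256,275),.042),('r3',(260,240,290,270),.042)]:
    q,r=fitc(plane(c,ell(red,box),z)); print(n,q.round(4),r.round(4))
w=((h[...,1]<40)&(h[...,2]>170)).astype(np.uint8)
q,r=fitc(plane(c,ell(w,(300,200,365,268)),.05)); print('wheel top',q.round(4),r)
c=cam('side'); h=cv2.cvtColor(c['frame'],cv2.COLOR_RGB2HSV); 
w=((h[...,1]<40)&(h[...,2]>200)).astype(np.uint8)
p=ell(w,(185,245,280,325)); P=plane(c,p,.05); q,r=fitc(P); print('wheel side',q.round(4),r, 'resid',np.abs(np.linalg.norm(P[:,:2]-q,axis=1)-r).max())
E
python3 -m pendant '[[-0.07,0.08,0,0,0,0.09],[-0.18,0.21,0,0,0,0.2],[-0.32,0.37,0,0,0,0.31],[-0.46,0.54,0,0,0,0.42],[-0.6,0.71,0,0,0,0.53],[-0.73,0.86,0,0,0,0.64],[-0.81,0.95,0,0,0,0.73],[-0.85,1,0,0,0,0.768]]' 87
```

```text
deep [ 0.6104 -0.0833] 0.0283
mid [0.4963 0.0868] 0.0279
shal [ 0.4792 -0.0879] 0.0277
lid [0.6404 0.0623] 0.0272
r1 [ 0.6398 -0.194 ] 0.0271
r2 [0.3629 0.0191] 0.026
r3 [ 0.3829 -0.0828] 0.0257
wheel top [ 0.4464 -0.2604] 0.07870718755130526
wheel side [ 0.4467 -0.2582] 0.08003952344734802 resid 0.002557517791766578
time_s: 1.35
tool_pos: [0.2951, 0.4917, 0.1832]
tool_rot: [-180.0, -0.0, -0.2]
force: [0.2, 0.0, 0.4]
grip_width: 0.0872
```

```bash
for i in 1; do :; done
python3 -m pendant '[[0.06,0.12,0,0,0,0],[0.14,0.28,0,0,0,0],[0.22,0.42,0,0,0,0],[0.3,0.56,0,0,0,0],[0.38,0.7,0,0,0,0],[0.45,0.83,0,0,0,0],[0.5,0.94,0,0,0,0],[0.53,1,0,0,0,0]]'
python3 -m pendant '[[0.06,0.12,0,0,0,0],[0.14,0.28,0,0,0,0],[0.22,0.42,0,0,0,0],[0.3,0.56,0,0,0,0],[0.38,0.7,0,0,0,0],[0.45,0.83,0,0,0,0],[0.5,0.94,0,0,0,0],[0.53,1,0,0,0,0]]'
python3 -m pendant '[[0.06,0.12,0,0,0,0],[0.14,0.28,0,0,0,0],[0.22,0.42,0,0,0,0],[0.3,0.56,0,0,0,0],[0.38,0.7,0,0,0,0],[0.45,0.83,0,0,0,0],[0.5,0.94,0,0,0,0],[0.53,1,0,0,0,0]]'
python3 -m pendant '[[0.06,0.12,0,0,0,0],[0.14,0.28,0,0,0,0],[0.22,0.42,0,0,0,0],[0.3,0.56,0,0,0,0],[0.38,0.7,0,0,0,0],[0.45,0.83,0,0,0,0],[0.5,0.94,0,0,0,0],[0.53,1,0,0,0,0]]'
python3 -m pendant '[[0.06,0.12,0,0,0,0],[0.14,0.28,0,0,0,0],[0.22,0.42,0,0,0,0],[0.3,0.56,0,0,0,0],[0.38,0.7,0,0,0,0],[0.45,0.83,0,0,0,0],[0.5,0.94,0,0,0,0],[0.53,1,0,0,0,0]]'
```

```text
time_s: 2.35
tool_pos: [0.348, 0.3918, 0.1832]
tool_rot: [-180.0, -0.0, 0.0]
force: [-0.1, -0.3, -1.1]
grip_width: 0.0872
time_s: 3.35
tool_pos: [0.401, 0.2918, 0.1831]
tool_rot: [-180.0, -0.0, -0.0]
force: [-0.7, 0.2, 0.1]
grip_width: 0.0871
time_s: 4.35
tool_pos: [0.4541, 0.1918, 0.1831]
tool_rot: [-180.0, -0.0, -0.0]
force: [-0.9, 0.5, 0.8]
grip_width: 0.0873
time_s: 5.35
tool_pos: [0.5071, 0.0918, 0.1831]
tool_rot: [-180.0, -0.0, -0.0]
force: [-0.7, 0.9, 0.5]
grip_width: 0.0872
time_s: 6.35
tool_pos: [0.5601, -0.0083, 0.183]
tool_rot: [180.0, 0.0, -0.0]
force: [0.1, -0.5, -0.9]
grip_width: 0.0869
```

Run:
```python
from h import *
c=cam('wrist'); cv2.imwrite("pics/c_w.png",c['frame'][...,::-1])
print(c['c2w'].round(3)); print(proj(c,[[.6104,-.0833,.066],[.6404,.0623,.016]]))
```

```text
[[ 1.    -0.    -0.001  0.56 ]
 [-0.001 -0.97  -0.241  0.057]
 [-0.001  0.241 -0.97   0.385]
 [ 0.     0.     0.     1.   ]]
[[297.89734688 241.8418938 ]
 [319.44666598 120.66617666]]
```

View pics/c_w.png

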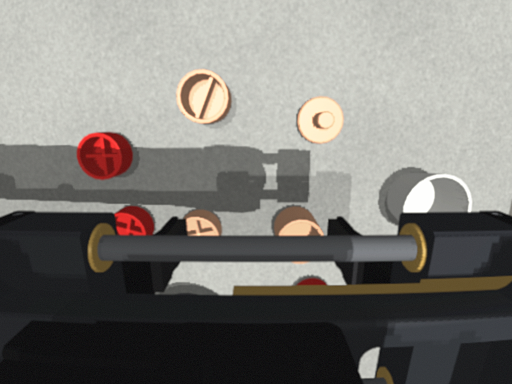

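Run:
```python
from h import *
def cl2(f):
    h=cv2.cvtColor(f,cv2.COLOR_RGB2HSV); return ((h[...,0]>5)&(h[...,0]<25)&(h[...,1]>45)&(h[...,2]>70)).astype(np.uint8)
c=cam('wrist'); m=cl2(c['frame'])
for n,box,z in [('mid',(160,60,240,140),.054),('lid',(290,90,350,150),.016)]:
    q,r=fitc(plane(c,ell(m,box),z)); print(n,q.round(4),r.round(4))
# side: rim of each = bright part; use silhouette extreme left/right tangents and top edge
c=cam('side'); m=clay(c['frame'])
for n,box,P in [('deep',(250,190,300,245),(.6104,-.0833,.066)),('mid',(195,165,235,210),(.4963,.0868,.054)),('shal',(205,210,245,255),(.4792,-.0879,.042))]:
    p=ell(m,box); a=np.linspace(0,2*np.pi,60)
    x,y,z=P; ring=lambda zz:np.c_[x+.03*np.cos(a),y+.03*np.sin(a),np.full(60,zz)]
    pr=np.r_[proj(c,ring(z)),proj(c,ring(.008))]
    print(n,'obs',p.min(0),p.max(0),'pred',pr.min(0).round(1),pr.max(0).round(1))
```

```text
mid [0.4985 0.0886] 0.0304
lid [0.6408 0.0637] 0.0297
deep obs [264 202] [289 234] pred [263.2 201.8] [287.8 234.6]
mid obs [205 176] [226 201] pred [204.2 175.4] [226.6 201.8]
shal obs [213 220] [238 246] pred [213.5 220. ] [238.1 246.7]
```

```bash
python3 -m pendant '[[0.06,0.09,0.05,0,0,0],[0.14,0.2,0.15,0,0,0],[0.23,0.34,0.25,0,0,0],[0.32,0.48,0.36,0,0,0],[0.41,0.61,0.47,0,0,0],[0.47,0.7,0.55,0,0,0],[0.51,0.75,0.6,0,0,0],[0.51,0.75,0.6,0,0,0]]'
python3 -m pendant '[[0,0,0.06,0,0,0],[0,0,0.2,0,0,0],[0,0,0.36,0,0,0],[0,0,0.53,0,0,0],[0,0,0.7,0,0,0],[0,0,0.85,0,0,0],[0,0,0.94,0,0,0],[0,0,0.97,0,0,0]]'
python3 -m pendant '[[0,0,0,0,0,0],[0,0,0,0,0,0],[0,0,0,0,0,0],[0,0,0,0,0,0],[0,0,0,0,0,0],[0,0,0,0,0,0],[0,0,0,0,0,0],[0,0,0,0,0,0]]' 40 15
```

```text
time_s: 7.5
tool_pos: [0.6108, -0.0826, 0.1226]
tool_rot: [180.0, 0.0, 0.0]
force: [0.2, -0.2, -1.1]
grip_width: 0.0875
time_s: 8.5
tool_pos: [0.6107, -0.0824, 0.0254]
tool_rot: [180.0, 0.0, 0.0]
force: [0.2, -0.9, 0.3]
grip_width: 0.0868
time_s: 9.5
tool_pos: [0.611, -0.0823, 0.0261]
tool_rot: [-180.0, -0.0, 0.0]
force: [0.0, 0.3, 0.9]
grip_width: 0.0405
```

Run:
```python
from h import *
for n,b in [('side',(180,120,360,270)),('top',(200,110,350,240))]:
    c=cam(n); x0,y0,x1,y1=b; cv2.imwrite(f"pics/d_{n}.png",cv2.resize(c['frame'][y0:y1,x0:x1,::-1],None,fx=4,fy=4,interpolation=cv2.INTER_CUBIC))
c=cam('wrist'); cv2.imwrite("pics/d_w.png",c['frame'][...,::-1]); print(env.get_obs()['grip_width'])
```

```text
0.039966975586156146
```

View pics/d_side.png

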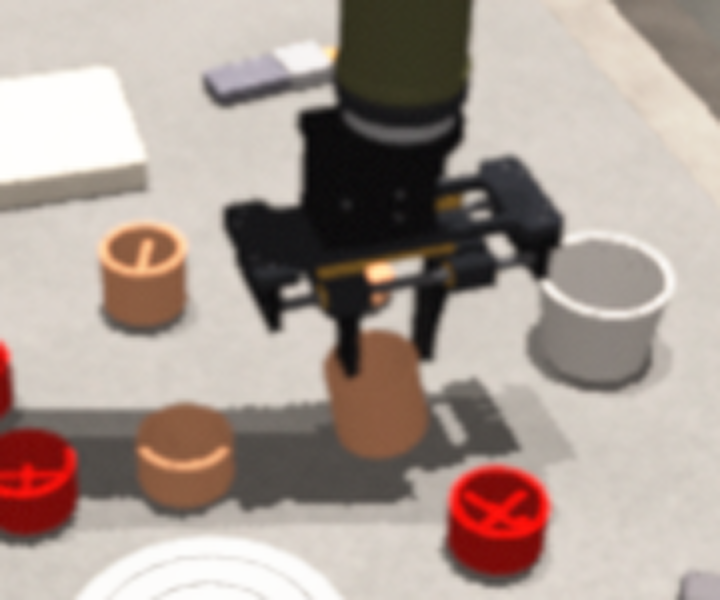

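View pics/d_w.png

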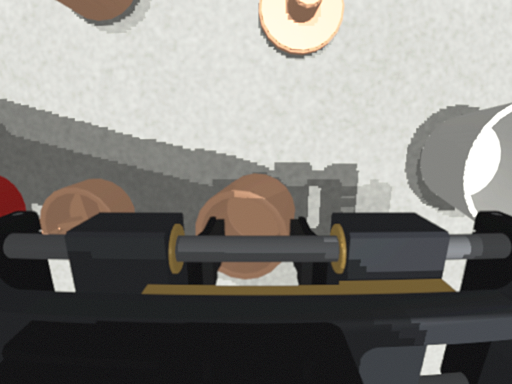

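View pics/d_top.png

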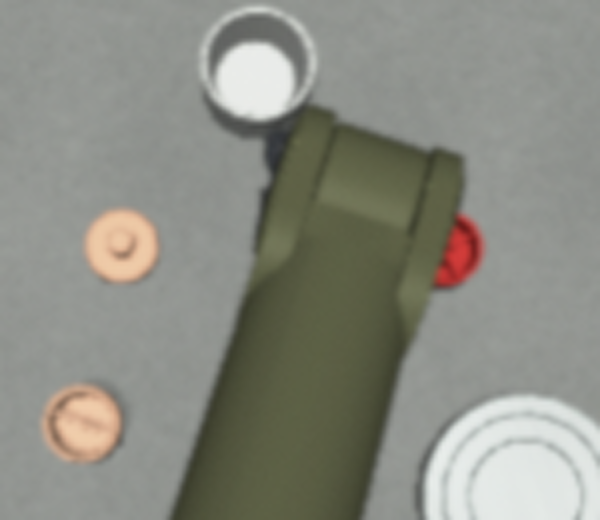

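Run:
```python
from h import *
c=cam('wrist'); print('fingers wrist',proj(c,[[.591,-.082,.026],[.631,-.082,.026],[.611,-.112,.066],[.611,-.052,.066]]).round())
f=c['frame'][150:300,150:350,::-1]; f=np.clip(255*(f/255.)**.6,0,255).astype(np.uint8); cv2.imwrite("pics/e_w.png",cv2.resize(f,None,fx=4,fy=4,interpolation=cv2.INTER_CUBIC))
c=cam('side'); print('fingers side',proj(c,[[.591,-.082,.026],[.631,-.082,.026],[.591,-.082,.066],[.631,-.082,.066]]).round(1))
f=c['frame'][170:245,230:320,::-1]; f=np.clip(255*(f/255.)**.6,0,255).astype(np.uint8); cv2.imwrite("pics/e_s.png",cv2.resize(f,None,fx=8,fy=8,interpolation=cv2.INTER_CUBIC))
```

```text
fingers wrist [[231. 213.]
 [283. 213.]
 [257. 276.]
 [257. 185.]]
fingers side [[267.8 222.5]
 [282.5 219.4]
 [268.3 210.6]
 [283.4 207.6]]
```

View pics/e_w.png

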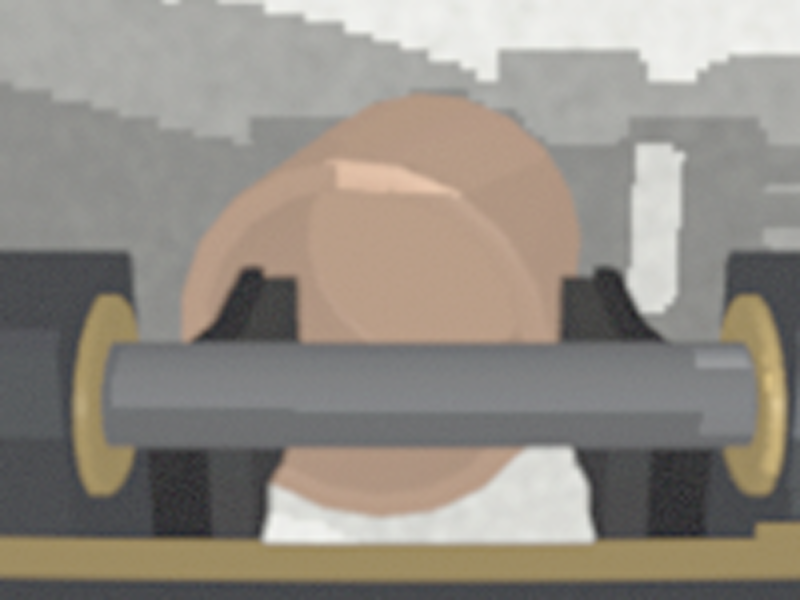

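View pics/e_s.png

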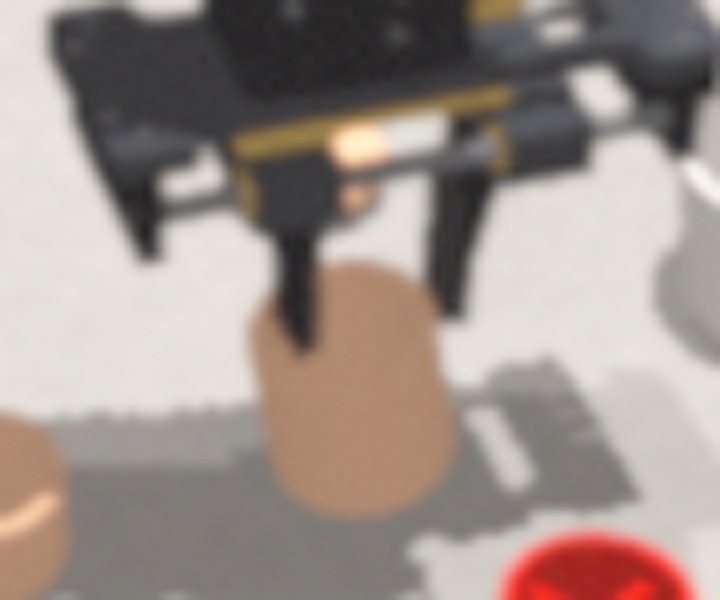

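Run:
```python
from h import *
f=cv2.imread("pics/c_w.png")[170:300,80:430]; f=np.clip(255*(f/255.)**.5,0,255).astype(np.uint8); cv2.imwrite("pics/f.png",cv2.resize(f,None,fx=2.28,fy=2.28,interpolation=cv2.INTER_CUBIC))
c=viewer.read_camera('wrist'); H=np.linalg.inv(c['hand_eye'])
for z in (0,-.02,-.04,-.06):
  for y in (-.0095,.0095):
    p=H@np.array([.0435,y,z,1]); print(z,y,(c['fx']*p[0]/p[2]+c['cx']).round(),(c['fy']*p[1]/p[2]+c['cy']).round())
```

```text
0 -0.0095 315.0 201.0
0 0.0095 314.0 225.0
-0.02 -0.0095 321.0 209.0
-0.02 0.0095 320.0 235.0
-0.04 -0.0095 328.0 219.0
-0.04 0.0095 326.0 248.0
-0.06 -0.0095 338.0 231.0
-0.06 0.0095 335.0 263.0
```

View pics/f.png

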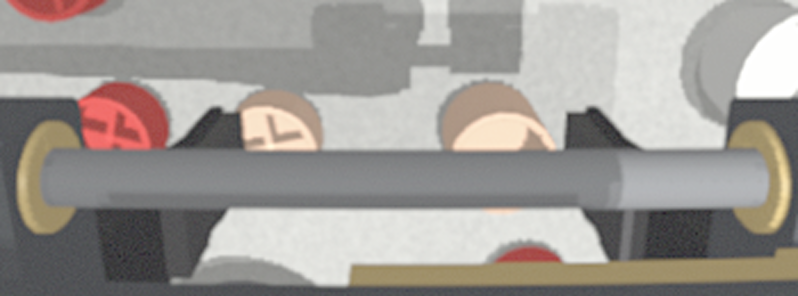

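The pictures show that the fingertips end about 35 mm behind the reported TCP: tip row 217 in the wrist view, where 201 is expected, and z≈0.06 in the side view. The jaws only caught the rim and tilted the cup slightly. I'll lift slowly and let it rock back upright.

```bash
python3 -m pendant '[[0,0,-0.02,0,0,0],[0,0,-0.05,0,0,0],[0,0,-0.09,0,0,0],[0,0,-0.15,0,0,0],[0,0,-0.23,0,0,0],[0,0,-0.33,0,0,0],[0,0,-0.42,0,0,0],[0,0,-0.5,0,0,0]]'
python3 - <<'E'
from h import *
c=cam('side')
print('fingers side',proj(c,[[.591,-.082,.076],[.631,-.082,.076],[.591,-.082,.116],[.631,-.082,.116]]).round(1))
f=c['frame'][150:245,230:320,::-1]; f=np.clip(255*(f/255.)**.6,0,255).astype(np.uint8); cv2.imwrite("pics/g_s.png",cv2.resize(f,None,fx=6,fy=6,interpolation=cv2.INTER_CUBIC))
c=cam('wrist'); cv2.imwrite("pics/g_w.png",c['frame'][...,::-1])
E
```

```text
time_s: 10.8
tool_pos: [0.6111, -0.0824, 0.0769]
tool_rot: [-180.0, -0.0, 0.0]
force: [-1.4, 0.4, 0.2]
grip_width: 0.0398
fingers side [[268.5 207.6]
 [283.6 204.5]
 [269.1 195. ]
 [284.5 192. ]]
```

View pics/g_s.png

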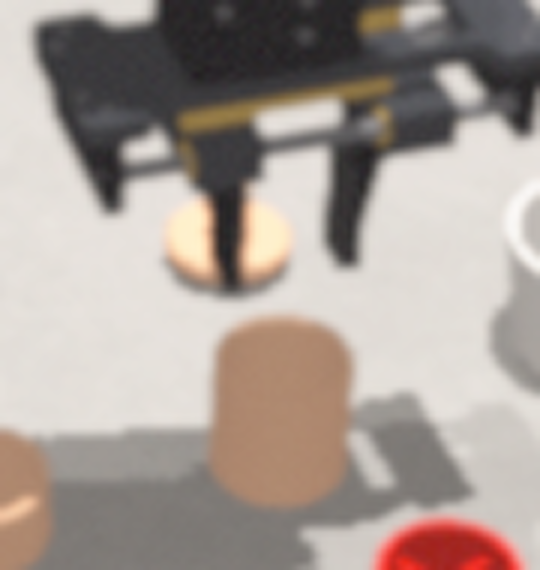

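View pics/g_w.png

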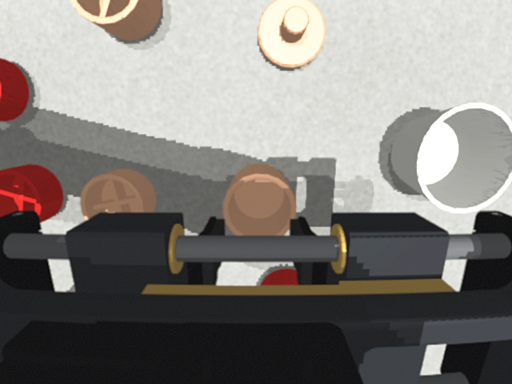

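The cup stands upright again. The tips are about 35 mm behind the TCP, so I'll offset for that. I'll shift aside to see the cup whole and re-measure it.

```bash
python3 -m pendant '[[0,0.06,-0.04,0,0,0],[0,0.15,-0.1,0,0,0],[0,0.25,-0.16,0,0,0],[0,0.37,-0.22,0,0,0],[0,0.47,-0.26,0,0,0],[0,0.55,-0.3,0,0,0],[0,0.6,-0.3,0,0,0],[0,0.6,-0.3,0,0,0]]' 87
python3 - <<'E'
from h import *
def cl2(f):
    h=cv2.cvtColor(f,cv2.COLOR_RGB2HSV); return ((h[...,0]>5)&(h[...,0]<25)&(h[...,1]>45)&(h[...,2]>70)).astype(np.uint8)
c=cam('wrist'); cv2.imwrite("pics/h_w.png",c['frame'][...,::-1])
print(proj(c,[.611,-.083,.066]))
k,l,st,ce=cv2.connectedComponentsWithStats(cl2(c['frame']))
for i in range(1,k):
    if st[i,4]>300: print(st[i],ce[i].round(1))
E
```

```text
time_s: 11.9
tool_pos: [0.6108, -0.1427, 0.1059]
tool_rot: [-180.0, 0.0, 0.0]
force: [-0.5, -0.6, -0.0]
grip_width: 0.0869
[[257.36153086 131.59353999]]
[ 226   96   70   71 2400] [260.2 130.7]
[  89  105   73   64 3618] [124.6 136.1]
[ 88 223  27  49 707] [ 98.6 247.4]
[399 223  28  49 721] [415.3 247.2]
[ 233  276  279   19 2925] [382.4 287.1]
```

View pics/h_w.png

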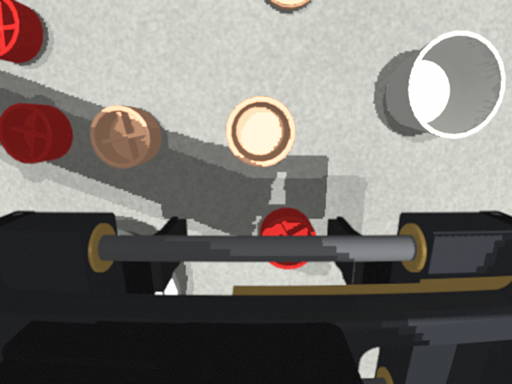

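The whole deep tier is visible: undivided, rim centred near (260,131). Fitting it.

```bash
cat >> h.py <<'E'
def cl2(f):
    h=cv2.cvtColor(f,cv2.COLOR_RGB2HSV); return ((h[...,0]>5)&(h[...,0]<25)&(h[...,1]>45)&(h[...,2]>70)).astype(np.uint8)
E
python3 - <<'E'
from h import *
c=cam('wrist'); m=cl2(c['frame'])
for n,b,z in [('deep',(215,85,305,180),.066),('shal',(80,95,175,180),.042)]:
    p=ell(m,b); print(n,[ (v if isinstance(v,float) else np.round(v,4)) for v in fitc(plane(c,p,z))])
    if n=='shal': 
        h=cv2.convexHull(p.astype(np.int32)); print(plane(c,[[ce:=(p.min(0)+p.max(0))/2]],z))
print(env.get_obs()['tool_pos'])
E
```

```text
deep [array([ 0.6134, -0.0833]), np.float64(0.02952157611413634)]
shal [array([ 0.4846, -0.0875]), np.float64(0.03231373247922463)]
[[ 0.48577879 -0.08721659  0.042     ]]
[ 0.61081961 -0.14180363  0.10573625]
```

```bash
python3 -m pendant '[[0.01,-0.06,0,0,0,0],[0.02,-0.18,0,0,0,0],[0.026,-0.3,0.02,0,0,0],[0.026,-0.42,0.04,0,0,0],[0.026,-0.52,0.07,0,0,0],[0.026,-0.59,0.1,0,0,0],[0.026,-0.59,0.13,0,0,0],[0.026,-0.59,0.15,0,0,0]]'
python3 -m pendant '[[0,0,0.06,0,0,0],[0,0,0.18,0,0,0],[0,0,0.33,0,0,0],[0,0,0.48,0,0,0],[0,0,0.63,0,0,0],[0,0,0.76,0,0,0],[0,0,0.85,0,0,0],[0,0,0.87,0,0,0]]'
python3 -m pendant '[[0,0,0,0,0,0],[0,0,0,0,0,0],[0,0,0,0,0,0],[0,0,0,0,0,0],[0,0,0,0,0,0],[0,0,0,0,0,0],[0,0,0,0,0,0],[0,0,0,0,0,0]]' 45 20
```

```text
time_s: 13.0
tool_pos: [0.6133, -0.0839, 0.0908]
tool_rot: [180.0, 0.0, -0.0]
force: [0.7, -0.1, -0.6]
grip_width: 0.0871
time_s: 14.0
tool_pos: [0.6131, -0.0833, 0.0033]
tool_rot: [180.0, 0.1, 0.0]
force: [0.1, 0.4, -0.6]
grip_width: 0.0871
time_s: 15.0
tool_pos: [0.6137, -0.0833, 0.0044]
tool_rot: [-180.0, -0.0, 0.0]
force: [-0.3, 0.7, 3.9]
grip_width: 0.0596
```

```bash
python3 -m pendant '[[0,0,-0.04,0,0,0],[0,0,-0.14,0,0,0],[0,0,-0.28,0,0,0],[0,0,-0.44,0,0,0],[0,0,-0.6,0,0,0],[0,0,-0.74,0,0,0],[0,0,-0.83,0,0,0],[0,0,-0.87,0,0,0]]'
python3 -m pendant '[[-0.05,0.05,0,0,0,0],[-0.15,0.16,0,0,0,0],[-0.28,0.3,0,0,0,0],[-0.42,0.45,0,0,0,0],[-0.56,0.6,0,0,0,0],[-0.69,0.73,0,0,0,0],[-0.79,0.84,0,0,0,0],[-0.84,0.89,0,0,0,0]]'
python3 -m pendant '[[-0.05,0.05,0,0,0,0],[-0.15,0.16,0,0,0,0],[-0.28,0.3,0,0,0,0],[-0.42,0.45,0,0,0,0],[-0.56,0.6,0,0,0,0],[-0.68,0.72,0,0,0,0],[-0.78,0.82,0,0,0,0],[-0.82,0.87,0,0,0,0]]'
python3 - <<'E'
from h import *
c=cam('side'); f=c['frame'][150:330,160:320,::-1]; cv2.imwrite("pics/i_s.png",cv2.resize(f,None,fx=3.3,fy=3.3,interpolation=cv2.INTER_CUBIC))
c=cam('wrist'); cv2.imwrite("pics/i_w.png",c['frame'][...,::-1])
E
```

```text
time_s: 16.0
tool_pos: [0.6137, -0.0833, 0.0917]
tool_rot: [-180.0, -0.0, 0.0]
force: [-0.3, -0.0, -2.1]
grip_width: 0.0595
time_s: 17.0
tool_pos: [0.5289, -0.1733, 0.0912]
tool_rot: [-180.0, -0.0, -0.0]
force: [-0.3, 0.8, -1.6]
grip_width: 0.0594
time_s: 18.0
tool_pos: [0.447, -0.2602, 0.0911]
tool_rot: [-180.0, -0.0, -0.0]
force: [0.3, 0.3, -1.5]
grip_width: 0.0593
```

View pics/i_s.png

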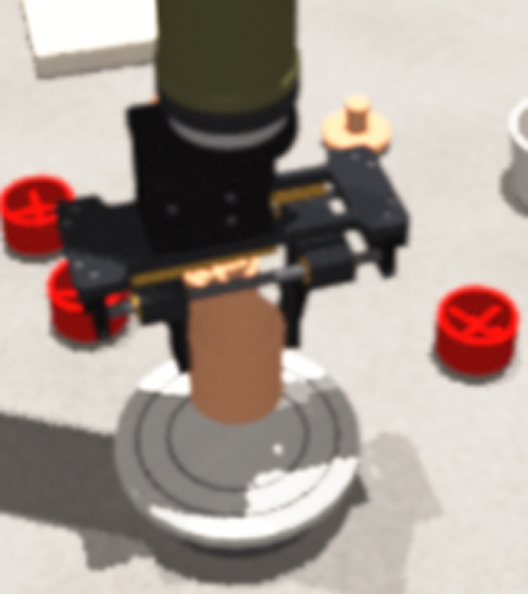

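View pics/i_w.png

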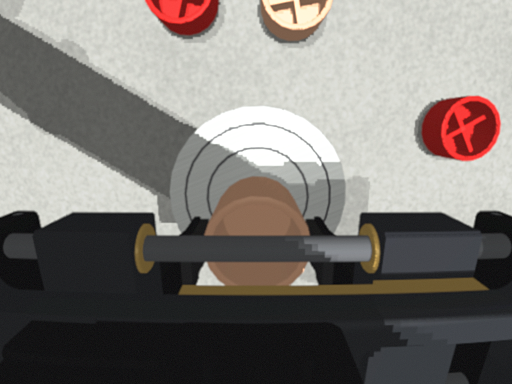

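Deep tier held upright over the wheel centre. Lowering.

```bash
python3 -m pendant '[[0,0,0.04,0,0,0],[0,0,0.12,0,0,0],[0,0,0.2,0,0,0],[0,0,0.27,0,0,0],[0,0,0.32,0,0,0],[0,0,0.345,0,0,0],[0,0,0.36,0,0,0],[0,0,0.36,0,0,0]]'
python3 -m pendant '[[0,0,0.005,0,0,0],[0,0,0.01,0,0,0],[0,0,0.015,0,0,0],[0,0,0.015,0,0,0],[0,0,0.015,0,0,0],[0,0,0.015,0,0,0],[0,0,0.015,0,0,0],[0,0,0.015,0,0,0]]'
```

```text
time_s: 19.1
tool_pos: [0.4477, -0.2595, 0.0551]
tool_rot: [-180.0, -0.0, 0.0]
force: [-0.6, -0.5, -0.9]
grip_width: 0.0595
time_s: 20.1
tool_pos: [0.4478, -0.2595, 0.0544]
tool_rot: [-180.0, -0.0, 0.0]
force: [-2.6, 0.4, 5.2]
grip_width: 0.0591
```

```bash
python3 -m pendant '[[0,0,0,0,0,0],[0,0,0,0,0,0],[0,0,0,0,0,0],[0,0,0,0,0,0],[0,0,-0.03,0,0,0],[0,0,-0.1,0,0,0],[0,0,-0.22,0,0,0],[0,0,-0.36,0,0,0]]' 80
python3 -m pendant '[[0,-0.02,-0.14,0,0,0],[0,-0.1,-0.28,0,0,0],[0.02,-0.25,-0.42,0,0,0],[0.06,-0.4,-0.5,0,0,0],[0.1,-0.57,-0.57,0,0,0],[0.13,-0.74,-0.6,0,0,0],[0.15,-0.9,-0.6,0,0,0],[0.15,-1,-0.6,0,0,0]]' 87
python3 - <<'E'
from h import *
c=cam('top'); cv2.imwrite("pics/j_t.png",cv2.resize(c['frame'][150:290,200:400,::-1],None,fx=4,fy=4))
c=cam('side'); cv2.imwrite("pics/j_s.png",cv2.resize(c['frame'][150:330,140:340,::-1],None,fx=3,fy=3))
E
```

```text
time_s: 21.1
tool_pos: [0.4478, -0.2596, 0.0907]
tool_rot: [180.0, -0.0, 0.0]
force: [-0.8, -0.1, 0.4]
grip_width: 0.0802
time_s: 22.1
tool_pos: [0.4628, -0.1581, 0.1501]
tool_rot: [-180.0, -0.0, 0.1]
force: [0.5, -0.1, -0.3]
grip_width: 0.0872
```

View pics/j_t.png

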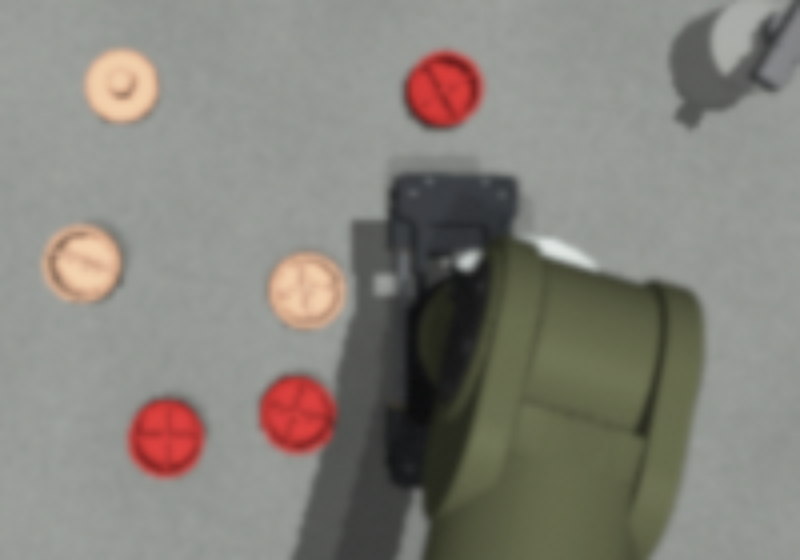

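View pics/j_s.png

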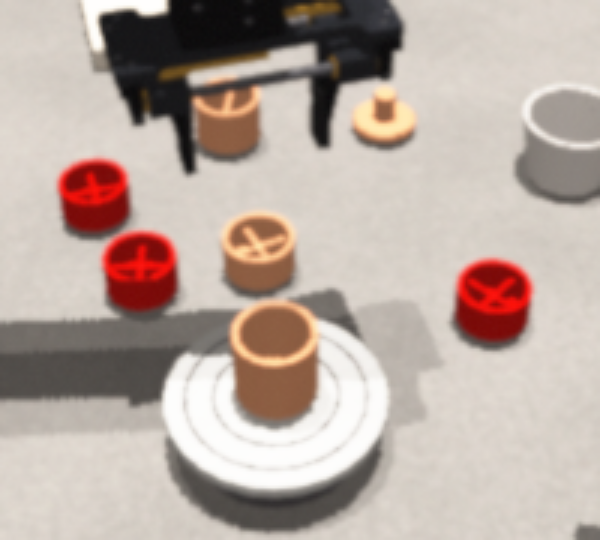

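The deep tier stands inside the inner ring. Next, the middle tier: approach and re-measure.

```bash
python3 -m pendant '[[0.01,-0.06,0,0,0,0],[0.03,-0.18,0,0,0,0],[0.06,-0.33,0,0,0,0],[0.09,-0.48,0,0,0,0],[0.12,-0.63,0,0,0,0],[0.15,-0.78,0,0,0,0],[0.17,-0.9,0,0,0,0],[0.17,-0.94,0,0,0,0]]'
python3 -m pendant '[[0.01,-0.06,0.03,0,0,0],[0.03,-0.18,0.1,0,0,0],[0.06,-0.33,0.17,0,0,0],[0.09,-0.48,0.25,0,0,0],[0.12,-0.63,0.33,0,0,0],[0.15,-0.78,0.38,0,0,0],[0.17,-0.9,0.4,0,0,0],[0.17,-0.94,0.4,0,0,0]]'
python3 - <<'E'
from h import *
c=cam('top'); cv2.imwrite("pics/k_t.png",cv2.resize(c['frame'][150:290,200:400,::-1],None,fx=4,fy=4))
c=cam('wrist'); cv2.imwrite("pics/k_w.png",c['frame'][...,::-1]); m=cl2(c['frame'])
print(proj(c,[.498,.088,.054]))
k,l,st,ce=cv2.connectedComponentsWithStats(m)
for i in range(1,k):
    if st[i,4]>800 and ce[i][1]<215:
        p=ell((l==i).astype(np.uint8),(0,0,512,384)); print(st[i],ce[i].round(1),fitc(plane(c,p,.054)))
E
```

```text
time_s: 23.2
tool_pos: [0.4796, -0.0644, 0.1495]
tool_rot: [180.0, 0.0, 0.1]
force: [-0.3, 0.3, 0.0]
grip_width: 0.0873
time_s: 24.2
tool_pos: [0.4966, 0.0296, 0.1095]
tool_rot: [180.0, 0.0, 0.1]
force: [-0.3, -0.7, -0.0]
grip_width: 0.0872
[[258.79555492 132.57042599]]
[ 225   97   66   68 2644] [257.4 130.4] (array([0.49698786, 0.0890416 ]), np.float64(0.029542498037773958))
[ 363  128   56   56 2469] [390.4 155.1] (array([0.62123311, 0.06786351]), np.float64(0.026193515983051124))
```

View pics/k_w.png

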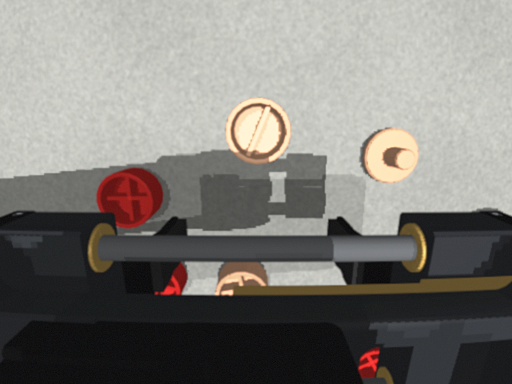

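View pics/k_t.png

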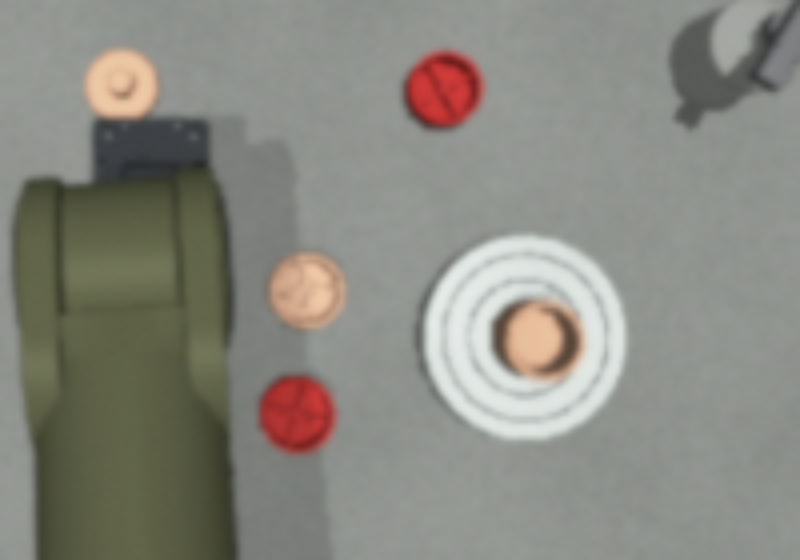

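```bash
python3 -m pendant '[[0,-0.06,0,0,0,0],[0.01,-0.18,0,0,0,0],[0.01,-0.3,0.02,0,0,0],[0.01,-0.42,0.05,0,0,0],[0.01,-0.52,0.08,0,0,0],[0.01,-0.6,0.12,0,0,0],[0.01,-0.6,0.16,0,0,0],[0.01,-0.6,0.2,0,0,0]]'
python3 -m pendant '[[0,0,0.08,0,0,0],[0,0,0.22,0,0,0],[0,0,0.37,0,0,0],[0,0,0.52,0,0,0],[0,0,0.67,0,0,0],[0,0,0.8,0,0,0],[0,0,0.9,0,0,0],[0,0,0.95,0,0,0]]'
python3 -m pendant '[[0,0,0,0,0,0],[0,0,0,0,0,0],[0,0,0,0,0,0],[0,0,0,0,0,0],[0,0,0,0,0,0],[0,0,0,0,0,0],[0,0,0,0,0,0],[0,0,0,0,0,0]]' 45 20
python3 - <<'E'
from h import *
c=cam('top'); f=c['frame']; h=cv2.cvtColor(f,cv2.COLOR_RGB2HSV)
m=((h[...,1]>50)).astype(np.uint8)
q=fitc(plane(c,ell(clay(f),(315,215,355,255)),.116)); print('deep',q, np.ptp(ell(clay(f),(315,215,355,255)),axis=0))
w=((h[...,1]<40)&(h[...,2]>170)).astype(np.uint8); print('wheel',fitc(plane(c,ell(w,(300,200,365,268)),.05)))
c=cam('side'); f=c['frame']; h=cv2.cvtColor(f,cv2.COLOR_RGB2HSV)
p=ell(clay(f),(205,235,260,300)); print(p.min(0),p.max(0)); a=np.linspace(0,6.28,60)
for x,y in [(.4474,-.2593)]:
    r=lambda z:np.c_[x+.03*np.cos(a),y+.03*np.sin(a),0*a+z]
    pr=np.r_[proj(c,r(.116)),proj(c,r(.058))]; print(pr.min(0),pr.max(0))
E
```

```text
time_s: 25.3
tool_pos: [0.4974, 0.0881, 0.0892]
tool_rot: [180.0, 0.0, 0.0]
force: [0.6, -0.1, 0.4]
grip_width: 0.0868
time_s: 26.3
tool_pos: [0.4972, 0.0885, -0.0061]
tool_rot: [180.0, 0.0, 0.0]
force: [0.5, 0.2, -0.9]
grip_width: 0.0872
time_s: 27.3
tool_pos: [0.4976, 0.0887, -0.0051]
tool_rot: [-180.0, -0.0, 0.0]
force: [-1.7, 0.8, 5.1]
grip_width: 0.0591
deep (array([ 0.44802509, -0.25568956]), np.float64(0.028175760167750384)) [21 18]
wheel (array([ 0.44637556, -0.26081213]), np.float64(0.07926646231486473))
[217 250] [245 289]
[216.62447029 249.39979132] [246.10089124 289.81516015]
```

```bash
python3 -m pendant '[[0,0,-0.05,0,0,0],[0,0,-0.16,0,0,0],[0,0,-0.32,0,0,0],[0,0.04,-0.5,0,0,0],[0,0.12,-0.68,0,0,0],[0,0.25,-0.84,0,0,0],[0,0.38,-0.95,0,0,0],[0,0.48,-1,0,0,0]]'
python3 -m pendant '[[0,0.06,-0.06,0,0,0],[-0.02,0.18,-0.16,0,0,0],[-0.05,0.33,-0.27,0,0,0],[-0.08,0.5,-0.38,0,0,0],[-0.11,0.66,-0.46,0,0,0],[-0.14,0.82,-0.5,0,0,0],[-0.16,0.94,-0.5,0,0,0],[-0.16,1,-0.5,0,0,0]]'
python3 -m pendant '[[0,0.06,0,0,0,0],[-0.02,0.18,0,0,0,0],[-0.05,0.33,0,0,0,0],[-0.08,0.5,0,0,0,0],[-0.11,0.66,0,0,0,0],[-0.14,0.82,0,0,0,0],[-0.16,0.94,0,0,0,0],[-0.16,1,0,0,0,0]]'
python3 -m pendant '[[0,0.06,0,0,0,0],[-0.02,0.18,0,0,0,0],[-0.05,0.33,0,0,0,0],[-0.08,0.5,0,0,0,0],[-0.11,0.66,0,0,0,0],[-0.14,0.82,0,0,0,0],[-0.17,0.94,0,0,0,0],[-0.18,1,0,0,0,0]]'
python3 - <<'E'
from h import *
print(env.get_obs()['tool_pos'])
c=cam('side'); f=c['frame'][150:330,140:340,::-1]; cv2.imwrite("pics/l_s.png",cv2.resize(f,None,fx=3,fy=3,interpolation=cv2.INTER_CUBIC))
E
```

```text
time_s: 28.4
tool_pos: [0.4977, 0.0392, 0.0954]
tool_rot: [-180.0, -0.0, -0.0]
force: [0.1, 1.2, -1.9]
grip_width: 0.0587
time_s: 29.4
tool_pos: [0.4811, -0.0603, 0.1443]
tool_rot: [-180.0, 0.0, -0.0]
force: [-1.1, 0.1, -0.9]
grip_width: 0.0589
time_s: 30.4
tool_pos: [0.4654, -0.1604, 0.1446]
tool_rot: [-180.0, -0.0, -0.0]
force: [-0.4, -0.0, -2.5]
grip_width: 0.0587
time_s: 31.4
tool_pos: [0.4472, -0.2605, 0.1446]
tool_rot: [180.0, 0.0, -0.0]
force: [0.3, -0.2, -1.8]
grip_width: 0.059
[ 0.44716115 -0.26049267  0.14456167]
```

View pics/l_s.png

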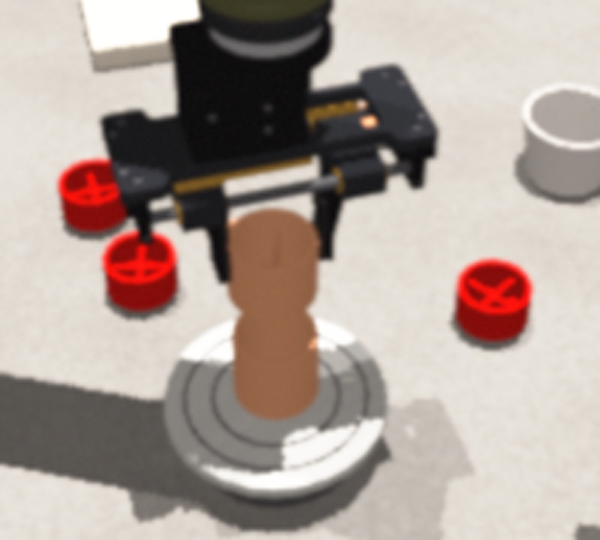

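```bash
python3 - <<'E'
from h import *
c=cam('side'); print(proj(c,[[.4476,-.259,.087],[.4472,-.2605,.18]]).round(1), (276/3+140),274/3+140)
E
python3 -m pendant '[[0.005,-0.01,0.04,0,0,0],[0.005,-0.01,0.12,0,0,0],[0.005,-0.01,0.2,0,0,0],[0.005,-0.01,0.27,0,0,0],[0.005,-0.01,0.33,0,0,0],[0.005,-0.01,0.37,0,0,0],[0.005,-0.01,0.39,0,0,0],[0.005,-0.01,0.4,0,0,0]]'
python3 -m pendant '[[0,0,0.005,0,0,0],[0,0,0.01,0,0,0],[0,0,0.015,0,0,0],[0,0,0.02,0,0,0],[0,0,0.025,0,0,0],[0,0,0.025,0,0,0],[0,0,0.025,0,0,0],[0,0,0.025,0,0,0]]'
```

```text
[[231.7 269.4]
 [230.8 238. ]] 232.0 231.33333333333331
time_s: 32.5
tool_pos: [0.4482, -0.2585, 0.1046]
tool_rot: [180.0, -0.0, 0.0]
force: [-0.2, -0.1, -2.2]
grip_width: 0.0591
time_s: 33.5
tool_pos: [0.4485, -0.2587, 0.103]
tool_rot: [180.0, -0.1, 0.0]
force: [-0.9, 0.9, 5.9]
grip_width: 0.059
```

```bash
python3 -m pendant '[[0,0,0,0,0,0],[0,0,0,0,0,0],[0,0,0,0,0,0],[0,0,0,0,0,0],[0,0,-0.03,0,0,0],[0,0,-0.1,0,0,0],[0,0,-0.22,0,0,0],[0,0,-0.36,0,0,0]]' 80
python3 -m pendant '[[0,-0.02,-0.14,0,0,0],[0.02,-0.1,-0.25,0,0,0],[0.07,-0.22,-0.3,0,0,0],[0.13,-0.4,-0.3,0,0,0],[0.2,-0.6,-0.2,0,0,0],[0.27,-0.83,-0.05,0,0,0],[0.33,-1,0.1,0,0,0],[0.35,-1,0.25,0,0,0]]'
python3 - <<'E'
from h import *
c=cam('wrist'); o=env.get_obs(); print(o['tool_pos']); cv2.imwrite("pics/m_w.png",c['frame'][...,::-1]); m=cl2(c['frame'])
print(proj(c,[.482,-.0875,.042]))
k,l,st,ce=cv2.connectedComponentsWithStats(m)
for i in range(1,k):
    if st[i,4]>800 and ce[i][1]<215:
        p=ell((l==i).astype(np.uint8),(0,0,512,384)); print(st[i],ce[i].round(1),fitc(plane(c,p,.042)))
c=cam('side'); f=c['frame'][150:330,140:340,::-1]; cv2.imwrite("pics/m_s.png",cv2.resize(f,None,fx=3,fy=3,interpolation=cv2.INTER_CUBIC))
E
```

```text
time_s: 34.5
tool_pos: [0.4483, -0.2586, 0.1392]
tool_rot: [180.0, -0.0, 0.0]
force: [0.2, -0.5, -0.2]
grip_width: 0.0801
time_s: 35.5
tool_pos: [0.4835, -0.1565, 0.112]
tool_rot: [-180.0, 0.0, 0.2]
force: [-0.1, -1.0, 0.8]
grip_width: 0.0801
[ 0.48196185 -0.15761186  0.11017509]
[[255.75391832 120.85030066]]
[ 222   89   63   65 1506] [252.4 120. ] (array([ 0.4796271 , -0.08835063]), np.float64(0.02940728336256009))
```

View pics/m_w.png

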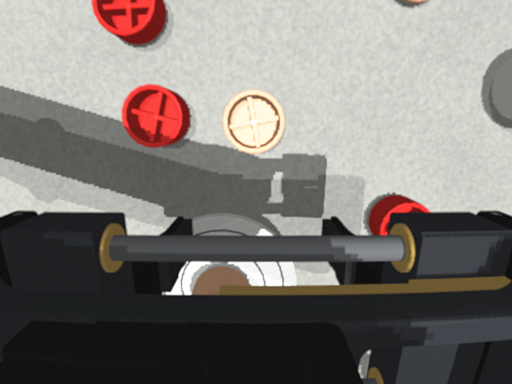

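View pics/m_s.png

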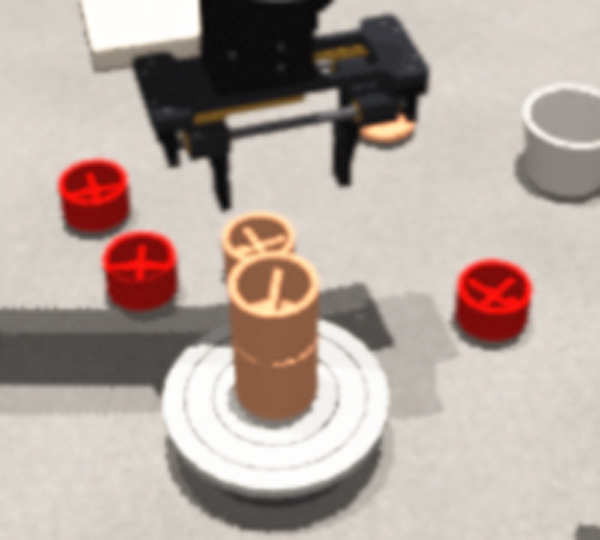

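Middle tier seated. The shallow tier is confirmed as the clay cup with a cross at wrist (253,120); the red cross cup beside it at (156,115) stays.

```bash
python3 -m pendant '[[-0.02,-0.06,0,0,0,0],[-0.035,-0.18,0,0,0,0],[-0.035,-0.3,0,0,0,0],[-0.035,-0.42,0,0,0,0],[-0.035,-0.54,0.03,0,0,0],[-0.035,-0.64,0.08,0,0,0],[-0.035,-0.7,0.14,0,0,0],[-0.035,-0.7,0.2,0,0,0]]' 78
```

```text
time_s: 36.6
tool_pos: [0.4794, -0.088, 0.0924]
tool_rot: [-180.0, 0.0, 0.1]
force: [0.7, 0.6, -0.2]
grip_width: 0.078
```

```bash
python3 -m pendant '[[0,0,0.08,0,0,0],[0,0,0.22,0,0,0],[0,0,0.38,0,0,0],[0,0,0.55,0,0,0],[0,0,0.72,0,0,0],[0,0,0.86,0,0,0],[0,0,0.96,0,0,0],[0,0,1,0,0,0]]'
python3 -m pendant '[[0,0,0.03,0,0,0],[0,0,0.03,0,0,0],[0,0,0.03,0,0,0],[0,0,0.03,0,0,0],[0,0,0.03,0,0,0],[0,0,0.03,0,0,0],[0,0,0.03,0,0,0],[0,0,0.03,0,0,0]]' 45 20
```

```text
time_s: 37.6
tool_pos: [0.4792, -0.0885, -0.0076]
tool_rot: [180.0, 0.0, 0.0]
force: [-0.0, -0.4, 0.8]
grip_width: 0.0781
time_s: 38.6
tool_pos: [0.4799, -0.0885, -0.0096]
tool_rot: [-180.0, -0.0, 0.0]
force: [-1.3, 0.8, 4.5]
grip_width: 0.0592
```

```bash
python3 -m pendant '[[0,0,-0.05,0,0,0],[0,0,-0.16,0,0,0],[0,0,-0.32,0,0,0],[0,0,-0.5,0,0,0],[0,0,-0.68,0,0,0],[0,0,-0.84,0,0,0],[0,0,-0.95,0,0,0],[0,0,-1,0,0,0]]'
python3 -m pendant '[[0,0.03,-0.08,0,0,0],[-0.02,0.1,-0.22,0,0,0],[-0.04,0.2,-0.38,0,0,0],[-0.06,0.32,-0.55,0,0,0],[-0.08,0.45,-0.7,0,0,0],[-0.1,0.57,-0.83,0,0,0],[-0.12,0.66,-0.9,0,0,0],[-0.12,0.7,-0.9,0,0,0]]'
python3 -m pendant '[[-0.01,0.06,0,0,0,0],[-0.04,0.18,0,0,0,0],[-0.07,0.33,0,0,0,0],[-0.1,0.5,0,0,0,0],[-0.13,0.66,0,0,0,0],[-0.16,0.82,0,0,0,0],[-0.19,0.94,0,0,0,0],[-0.2,1,0,0,0,0]]'
python3 - <<'E'
from h import *
c=cam('side'); f=c['frame'][130:330,140:340,::-1]; cv2.imwrite("pics/n_s.png",cv2.resize(f,None,fx=3,fy=3,interpolation=cv2.INTER_CUBIC))
print(env.get_obs()['tool_pos'],proj(c,[[.448,-.2588,.139],[.448,-.2588,.22]]))
E
```

```text
time_s: 39.6
tool_pos: [0.4798, -0.0884, 0.0909]
tool_rot: [-180.0, -0.1, 0.0]
force: [-1.6, 0.3, -1.0]
grip_width: 0.0591
time_s: 40.6
tool_pos: [0.4676, -0.1592, 0.1804]
tool_rot: [-180.0, -0.0, -0.0]
force: [0.1, 0.4, -1.1]
grip_width: 0.0594
time_s: 41.6
tool_pos: [0.4471, -0.2596, 0.18]
tool_rot: [180.0, 0.0, -0.0]
force: [0.3, 0.1, -1.1]
grip_width: 0.059
[ 0.44707185 -0.2599835   0.18003469] [[231.36970644 251.97841107]
 [230.52810955 222.11958718]]
```

View pics/n_s.png

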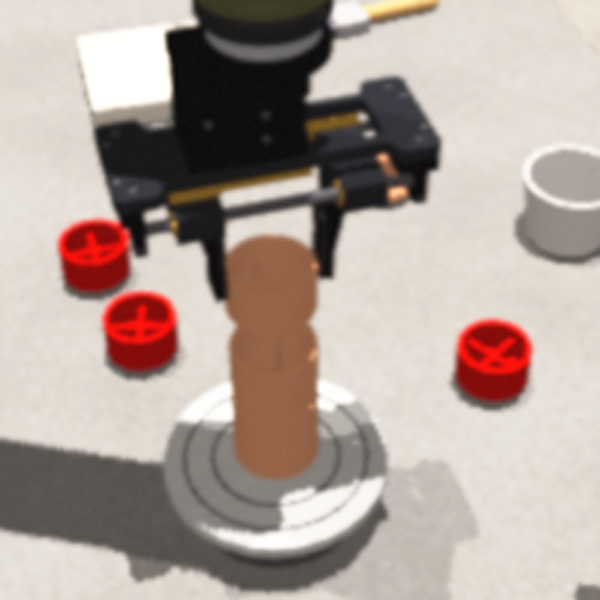

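```bash
python3 -m pendant '[[0.008,-0.01,0.03,0,0,0],[0.008,-0.01,0.09,0,0,0],[0.008,-0.01,0.16,0,0,0],[0.008,-0.01,0.23,0,0,0],[0.008,-0.01,0.28,0,0,0],[0.008,-0.01,0.32,0,0,0],[0.008,-0.01,0.34,0,0,0],[0.008,-0.01,0.34,0,0,0]]'
python3 -m pendant '[[0,0,0.005,0,0,0],[0,0,0.01,0,0,0],[0,0,0.015,0,0,0],[0,0,0.02,0,0,0],[0,0,0.025,0,0,0],[0,0,0.025,0,0,0],[0,0,0.025,0,0,0],[0,0,0.025,0,0,0]]'
```

```text
time_s: 42.65
tool_pos: [0.4484, -0.2575, 0.146]
tool_rot: [-180.0, -0.0, 0.0]
force: [0.5, 0.5, -1.1]
grip_width: 0.059
time_s: 43.65
tool_pos: [0.4487, -0.2577, 0.1444]
tool_rot: [180.0, -0.1, 0.0]
force: [-1.3, 0.2, 5.2]
grip_width: 0.059
```

```bash
python3 -m pendant '[[0,0,0,0,0,0],[0,0,0,0,0,0],[0,0,0,0,0,0],[0,0,0,0,0,0],[0,0,-0.03,0,0,0],[0,0,-0.1,0,0,0],[0,0,-0.22,0,0,0],[0,0,-0.36,0,0,0]]' 80
python3 -m pendant '[[0,-0.04,-0.14,0,0,0],[0.05,-0.14,-0.25,0,0,0],[0.15,-0.26,-0.3,0,0,0],[0.27,-0.4,-0.3,0,0,0],[0.4,-0.55,-0.2,0,0,0],[0.52,-0.72,-0.1,0,0,0],[0.61,-0.84,0,0,0,0],[0.64,-0.88,0,0,0,0]]'
python3 -m pendant '[[0.05,-0.06,0.02,0,0,0],[0.13,-0.18,0.06,0,0,0],[0.23,-0.32,0.1,0,0,0],[0.34,-0.47,0.16,0,0,0],[0.45,-0.62,0.21,0,0,0],[0.55,-0.75,0.25,0,0,0],[0.62,-0.84,0.3,0,0,0],[0.64,-0.88,0.3,0,0,0]]' 60
python3 -m pendant '[[0.05,-0.06,0.02,0,0,0],[0.13,-0.18,0.06,0,0,0],[0.23,-0.32,0.1,0,0,0],[0.34,-0.47,0.16,0,0,0],[0.45,-0.62,0.21,0,0,0],[0.55,-0.75,0.25,0,0,0],[0.64,-0.86,0.3,0,0,0],[0.64,-0.86,0.3,0,0,0]]'
python3 - <<'E'
from h import *
c=cam('wrist'); o=env.get_obs(); print(o['tool_pos']); cv2.imwrite("pics/o_w.png",c['frame'][...,::-1]); m=cl2(c['frame'])
print(proj(c,[.6405,.063,.016]))
k,l,st,ce=cv2.connectedComponentsWithStats(m)
for i in range(1,k):
    if st[i,4]>800 and ce[i][1]<215:
        p=ell((l==i).astype(np.uint8),(0,0,512,384)); print(st[i],ce[i].round(1),fitc(plane(c,p,.016)))
c=cam('side'); f=c['frame'][150:330,140:340,::-1]; cv2.imwrite("pics/o_s.png",cv2.resize(f,None,fx=3,fy=3,interpolation=cv2.INTER_CUBIC))
E
```

```text
time_s: 44.65
tool_pos: [0.4485, -0.2576, 0.1807]
tool_rot: [180.0, -0.0, 0.0]
force: [-0.9, -0.9, -0.3]
grip_width: 0.0799
time_s: 45.65
tool_pos: [0.5121, -0.168, 0.178]
tool_rot: [180.0, 0.2, 0.1]
force: [-0.6, -0.3, 0.3]
grip_width: 0.0801
time_s: 46.65
tool_pos: [0.5764, -0.0807, 0.1489]
tool_rot: [180.0, 0.1, 0.1]
force: [-0.5, 0.3, 0.8]
grip_width: 0.06
time_s: 47.65
tool_pos: [0.6405, 0.0061, 0.1187]
tool_rot: [180.0, 0.1, 0.1]
force: [-0.6, -0.8, -0.6]
grip_width: 0.0601
[0.64017469 0.00472858 0.11917805]
[[257.33595191 132.74663607]]
```

View pics/o_w.png

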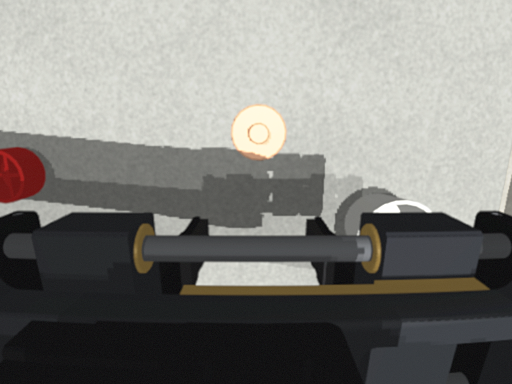

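View pics/o_s.png

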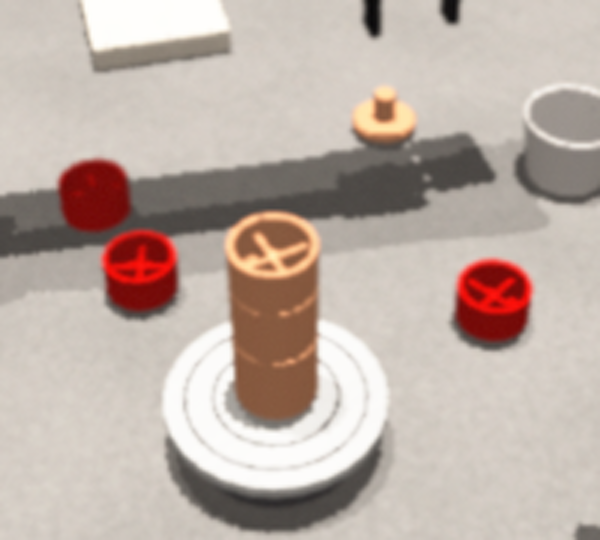

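Three tiers seated. Refine the lid (wrist (258,132)).

Run:
```python
from h import *
c=cam('wrist'); print(env.get_obs()['tool_pos'],env.get_obs()['tool_rot']); h=cv2.cvtColor(c['frame'],cv2.COLOR_RGB2HSV); m=((h[...,1]>28)&(h[...,0]<35)).astype(np.uint8)
p=ell(m,(215,90,305,175)); print(p.min(0),p.max(0),fitc(plane(c,p,.016)))
```

```text
[0.64006598 0.00360362 0.1197655 ] [ 1.79972499e+02 -2.26280320e-03 -3.28468900e-02]
[231 101] [286 158] (array([0.64154828, 0.06364956]), np.float64(0.029831575739599634))
```

```bash
python3 -m pendant '[[0.01,-0.06,0,0,0,0],[0.015,-0.18,0,0,0,0],[0.015,-0.3,0.02,0,0,0],[0.015,-0.42,0.06,0,0,0],[0.015,-0.52,0.12,0,0,0],[0.015,-0.6,0.2,0,0,0],[0.015,-0.6,0.27,0,0,0],[0.015,-0.6,0.33,0,0,0]]' 55
python3 -m pendant '[[0,0,0.1,0,0,0],[0,0,0.25,0,0,0],[0,0,0.42,0,0,0],[0,0,0.58,0,0,0],[0,0,0.74,0,0,0],[0,0,0.87,0,0,0],[0,0,0.96,0,0,0],[0,0,0.99,0,0,0]]'
python3 - <<'E'
from h import *
c=cam('side'); f=c['frame'][150:230,220:320,::-1]; cv2.imwrite("pics/p_s.png",cv2.resize(f,None,fx=6,fy=6,interpolation=cv2.INTER_CUBIC))
E
```

```text
time_s: 48.8
tool_pos: [0.6415, 0.064, 0.0859]
tool_rot: [180.0, 0.0, 0.0]
force: [0.1, 0.2, 1.0]
grip_width: 0.0549
time_s: 49.8
tool_pos: [0.6415, 0.0647, -0.013]
tool_rot: [180.0, 0.0, 0.0]
force: [-0.4, -0.2, 0.0]
grip_width: 0.055
```

View pics/p_s.png

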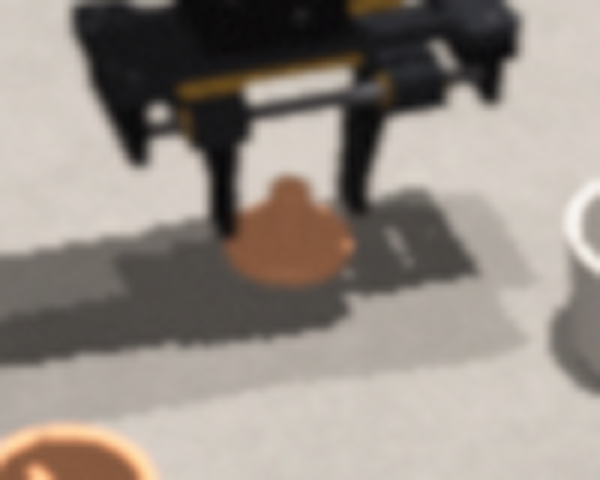

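```bash
python3 -m pendant '[[0,0,0,0,0,0],[0,0,0,0,0,0],[0,0,0,0,0,0],[0,0,0,0,0,0],[0,0,0,0,0,0],[0,0,0,0,0,0],[0,0,0,0,0,0],[0,0,0,0,0,0]]' 8 20
python3 -m pendant '[[0,0,-0.05,0,0,0],[0,0,-0.15,0,0,0],[0,0,-0.3,0,0,0],[0,0,-0.46,0,0,0],[0,0,-0.64,0,0,0],[0,0,-0.8,0,0,0],[0,0,-0.93,0,0,0],[0,0,-1,0,0,0]]'
python3 - <<'E'
from h import *
c=cam('side'); f=c['frame'][130:230,220:320,::-1]; cv2.imwrite("pics/q_s.png",cv2.resize(f,None,fx=5,fy=5,interpolation=cv2.INTER_CUBIC))
E
```

```text
time_s: 50.85
tool_pos: [0.6419, 0.0647, -0.0123]
tool_rot: [-180.0, -0.0, 0.0]
force: [0.0, 0.4, 2.1]
grip_width: 0.0204
time_s: 51.85
tool_pos: [0.6421, 0.0647, 0.0887]
tool_rot: [-180.0, -0.1, 0.0]
force: [0.3, 0.3, -1.0]
grip_width: 0.0203
```

View pics/q_s.png

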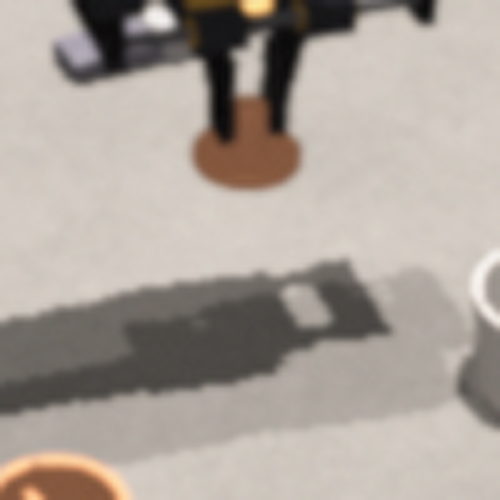

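```bash
python3 -m pendant '[[-0.02,0.03,-0.06,0,0,0],[-0.05,0.09,-0.18,0,0,0],[-0.1,0.16,-0.32,0,0,0],[-0.16,0.24,-0.48,0,0,0],[-0.22,0.32,-0.63,0,0,0],[-0.28,0.4,-0.77,0,0,0],[-0.33,0.47,-0.87,0,0,0],[-0.35,0.5,-0.9,0,0,0]]'
python3 -m pendant '[[-0.03,0.06,-0.03,0,0,0],[-0.1,0.18,-0.08,0,0,0],[-0.18,0.32,-0.14,0,0,0],[-0.27,0.48,-0.21,0,0,0],[-0.36,0.64,-0.27,0,0,0],[-0.45,0.79,-0.33,0,0,0],[-0.52,0.9,-0.37,0,0,0],[-0.55,0.95,-0.37,0,0,0]]'
python3 -m pendant '[[-0.03,0.06,0,0,0,0],[-0.1,0.18,0,0,0,0],[-0.18,0.32,0,0,0,0],[-0.27,0.48,0,0,0,0],[-0.36,0.64,0,0,0,0],[-0.45,0.79,0,0,0,0],[-0.52,0.9,0,0,0,0],[-0.55,0.95,0,0,0,0]]'
python3 -m pendant '[[-0.03,0.06,0,0,0,0],[-0.1,0.16,0,0,0,0],[-0.18,0.3,0,0,0,0],[-0.27,0.45,0,0,0,0],[-0.35,0.59,0,0,0,0],[-0.42,0.71,0,0,0,0],[-0.47,0.78,0,0,0,0],[-0.49,0.81,0,0,0,0]]'
python3 - <<'E'
from h import *
c=cam('side'); f=c['frame'][110:330,140:340,::-1]; cv2.imwrite("pics/r_s.png",cv2.resize(f,None,fx=2.7,fy=2.7,interpolation=cv2.INTER_CUBIC))
a=np.linspace(0,6.28,90); r=lambda x,y,z:np.c_[x+.03*np.cos(a),y+.03*np.sin(a),0*a+z]
o=env.get_obs(); print(o['tool_pos'])
m=cl2(c['frame'])
k,l,st,ce=cv2.connectedComponentsWithStats(m[180:300,205:260])
for i in range(1,k):
    if st[i,4]>60: print(st[i]+[205,180,0,0,0])
for zz in (.196,.162,.15,.235):
    p=proj(c,r(.4485,-.2575,zz)); print(zz,p.min(0),p.max(0))
E
```

```text
time_s: 52.9
tool_pos: [0.6068, 0.014, 0.1786]
tool_rot: [-180.0, -0.1, -0.0]
force: [-0.1, 0.0, -0.3]
grip_width: 0.0202
time_s: 53.9
tool_pos: [0.5516, -0.0813, 0.215]
tool_rot: [-180.0, -0.1, -0.0]
force: [0.2, 0.6, -0.3]
grip_width: 0.02
time_s: 54.9
tool_pos: [0.4964, -0.1763, 0.2146]
tool_rot: [-180.0, -0.0, -0.0]
force: [-0.3, -0.2, -0.7]
grip_width: 0.0201
time_s: 55.9
tool_pos: [0.4477, -0.2568, 0.2146]
tool_rot: [-180.0, -0.0, 0.0]
force: [1.1, -0.3, -0.7]
grip_width: 0.0202
[ 0.44756193 -0.25696153  0.21456041]
[ 214  199   33   92 2413]
0.196 [215.21453471 220.36101585] [246.46966744 241.94287938]
0.162 [215.96568321 232.81050578] [246.42145907 254.50141014]
0.15 [216.22286154 237.05728658] [246.40523299 258.77525634]
0.235 [214.31000522 205.27744803] [246.52935744 226.66778307]
```

View pics/r_s.png

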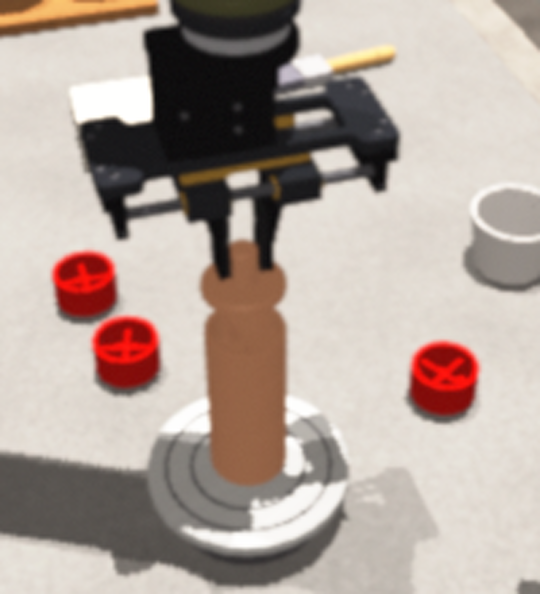

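```bash
python3 -m pendant '[[0.005,0,0.03,0,0,0],[0.005,0,0.09,0,0,0],[0.005,0,0.16,0,0,0],[0.005,0,0.23,0,0,0],[0.005,0,0.29,0,0,0],[0.005,0,0.33,0,0,0],[0.005,0,0.36,0,0,0],[0.005,0,0.37,0,0,0]]'
python3 -m pendant '[[0,0,0.005,0,0,0],[0,0,0.01,0,0,0],[0,0,0.015,0,0,0],[0,0,0.02,0,0,0],[0,0,0.025,0,0,0],[0,0,0.025,0,0,0],[0,0,0.025,0,0,0],[0,0,0.025,0,0,0]]'
```

```text
time_s: 56.95
tool_pos: [0.4484, -0.2565, 0.1774]
tool_rot: [-180.0, -0.0, 0.0]
force: [0.9, 0.8, -0.4]
grip_width: 0.0204
time_s: 57.95
tool_pos: [0.4488, -0.2567, 0.1756]
tool_rot: [180.0, -0.1, 0.0]
force: [-0.6, 0.2, 5.3]
grip_width: 0.0202
```

Seated at the expected height (0.1756, predicted 0.1755). Release, rise, retreat.

```bash
python3 -m pendant '[[0,0,0,0,0,0],[0,0,0,0,0,0],[0,0,0,0,0,0],[0,0,0,0,0,0],[0,0,-0.03,0,0,0],[0,0,-0.1,0,0,0],[0,0,-0.22,0,0,0],[0,0,-0.36,0,0,0]]' 50
python3 -m pendant '[[0,0,-0.14,0,0,0],[0,-0.04,-0.28,0,0,0],[0.05,-0.14,-0.36,0,0,0],[0.12,-0.3,-0.4,0,0,0],[0.2,-0.5,-0.4,0,0,0],[0.28,-0.7,-0.4,0,0,0],[0.34,-0.88,-0.4,0,0,0],[0.36,-1,-0.4,0,0,0]]'
python3 -m pendant '[[0.02,-0.1,0,0,0,0],[0.04,-0.25,0,0,0,0],[0.06,-0.4,0,0,0,0],[0.08,-0.55,0,0,0,0],[0.1,-0.7,0,0,0,0],[0.1,-0.85,0,0,0,0],[0.1,-0.95,0,0,0,0],[0.1,-1,0,0,0,0]]'
python3 - <<'E'
from h import *
for n in('side','top'):
    c=cam(n); cv2.imwrite(f"pics/s_{n}.png",c['frame'][...,::-1])
    if n=='side': cv2.imwrite("pics/s_z.png",cv2.resize(c['frame'][180:330,165:305,::-1],None,fx=4,fy=4,interpolation=cv2.INTER_CUBIC))
E
```

```text
time_s: 58.95
tool_pos: [0.4485, -0.2565, 0.2122]
tool_rot: [180.0, -0.0, 0.0]
force: [0.3, -0.1, -0.5]
grip_width: 0.0498
time_s: 59.95
tool_pos: [0.4847, -0.154, 0.2506]
tool_rot: [-180.0, 0.1, 0.2]
force: [-0.2, 0.1, -0.6]
grip_width: 0.0501
time_s: 60.95
tool_pos: [0.4942, -0.0557, 0.251]
tool_rot: [-180.0, -0.0, 0.1]
force: [0.2, -0.9, 0.4]
grip_width: 0.0502
```

View pics/s_z.png

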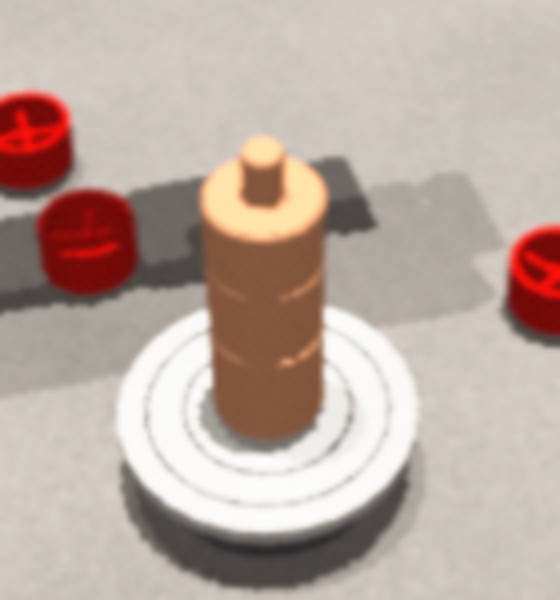

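View pics/s_top.png

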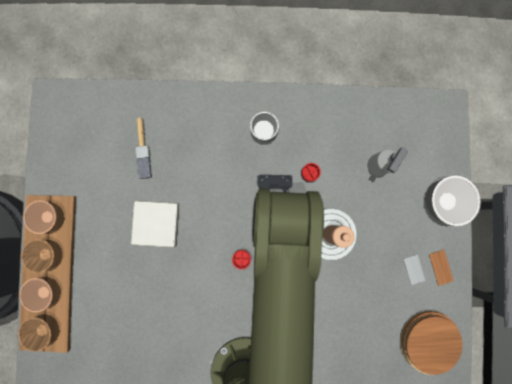

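View pics/s_side.png

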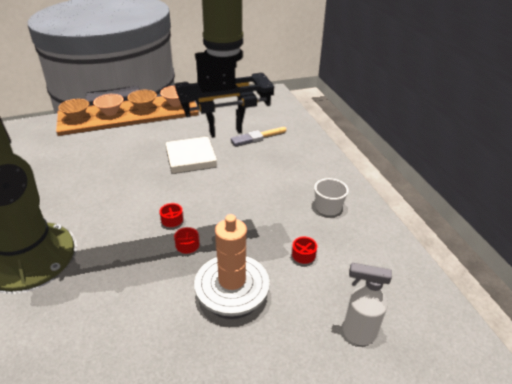

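The jar stands complete, upright and centred on the wheel (side view (232,253)). The tub, spray bottle, brush and red cups sit at their starting pixels, and the arm is clear. Handing in.

Run:
```python
from h import *
print(env.get_obs()['time_s'],env.get_obs()['force']); print(env.sign_off())
```

```text
61.05 [ 0.59896545  0.42178811 -0.75759866]
the job is handed in; nothing more can be done
None
```

The jar is built on the banding wheel in the order asked (deep, middle, shallow, lid) and was handed in at about 61 s.

**Last checks:** Each upper piece met the one below within about 1 mm of its computed seating height, at 5–6 N. The final pictures show the jar upright inside the wheel's inner ring with its joints closed and the arm clear. The tub, spray bottle, brush and red look-alikes appear where they started.

**What went wrong or disagreed:**
- **First grasp failed:** In the pictures the fingertips end about 35 mm behind the reported TCP, not at it. My first try therefore caught only the deep tier's rim and tilted it briefly. It rocked back upright, and I re-measured it and grasped lower, allowing for the offset from then on.
- **Camera disagreement:** Single-view positions differed by 2–5 mm between cameras. From the side view and the tool positions at release, the jar stands about 2 mm off the measured wheel centre.

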